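Lock a hatch with a quarter-turn fastener

TASK

Take the orange-winged quarter-turn fastener out of its grey stand and put it into the keyhole of the grey and blue logger housing. Press it down gently against its spring, turn it a quarter turn clockwise (seen from above), wing to the green dots, and let it spring up into its locked detent, then let go of it. Never force it: feel the push so as not to bottom it hard, do not wrench it against its stops, and leave the amber bottle, the screwdriver and the marker where they are.

Things in the scene. Friction and masses are not known exactly. Their poses are not given: they have to be found in the camera images.
- housing: Fixed grey housing on the table, 130 (x) x 110 (y) x 60 mm high, z up, with a flat blue hatch plate 5 mm thick on top. Origin: centre of its underside. Mid-plate a keyhole: a 20 mm square hole plus a slot 11 mm wide, 38 mm long overall along x. Below, hidden, lies a receptacle. Over 35 N of contact between it (all inner parts too) and the fastener does damage.
- keyhole (a point): Keyhole centre at the hatch plate's top, 60 mm above the table; axes as the housing's. Hidden below it: a keeper, 7 mm thick, keyhole alike (19 mm square); its underside (call it U) is 19 mm below this point but up to 6 mm higher or lower per housing, so feel for it. A spring plunger meets the fastener's foot at U and pushes up 2 N plus 1.4 N per mm further.
- slot_mark (a point): Red dot by the slot's end on the plate's top, 26 mm from the keyhole along the housing's +x (another at -x): the lugs enter here. With the foot 8 mm below U (spring 13 N) the lugs are under the keeper and can turn; at 11 mm (17.5 N) they strike a hard bottom. Turning is only clockwise seen from above; the other way is blocked.
- lock_mark (a point): Green dot, 26 mm from the keyhole along the housing's +y (another at -y): the locked wing points here. A hard stop comes about 96 degrees from the slot; from 82 degrees on the lugs lie under detent notches 3 mm deep. Push eased, the spring lifts them in: locked, foot 5 mm below U, spring 9 N. Eased too early, the lugs only rub on the keeper.
- fastener: Loose quarter-turn fastener, 67 mm tall, about 70 g. Origin: centre of its foot (lower tip), z up the stem. Steel stem 16 mm thick (18 mm from 16 mm up), foot tapering to 11 mm in the lowest 3 mm; two lugs along +x and -x, 34 mm over tips, 7 mm wide, 3 to 8 mm above the foot. Black disc 46 mm across, 37 to 41 mm above the foot. Same after a half turn.
- wing (a point): Centre of the flat orange wing's gripping part, 56 mm above the foot; axes as the fastener's. The wing is 42 mm long (x, over the lugs), 12 mm thick (y), from 41 to 67 mm above the foot. Locked, the black disc stays about 7 to 19 mm above the hatch plate.
- stand: Fixed grey block, 62 x 62 mm, 38 mm high, with a 37 mm square bore right through, in which the fastener hangs upright by its black disc, wing within 0.6 rad of the block's x axis. Origin: centre of its underside.
- dropper_bottle: Amber dropper bottle, 31 mm wide, 87 mm tall, loose; leave alone. Origin under its centre.
- screwdriver: Screwdriver with yellow handle, 150 mm long, lying, loose; leave alone. Origin under its centre.
- marker_red: White marker pen with black cap, 135 mm long, lying, loose; leave alone. Origin under its centre.

How it is judged (in metres and radians):
On the way:
1. the fastener's foot is in the housing's keyhole, lugs through the hatch plate, wing still along the slot (z of fastener in the frame of housing below 0.048 m and horizontal distance between fastener and keyhole below 0.005 m and angle between the x axis of fastener and the x axis of housing, either way round below 0.25 rad), for 0.1 s.
At the end, for the whole second after the job is handed in: The fastener stands in the keyhole (foot within 5 mm of its axis, below 45 mm over the table, tilt under 0.15 rad), its wing across the slot along the housing's y axis within 0.16 rad, held up in its detent by the spring (over 5 N between fastener and housing), at rest (angle between the x axis of fastener and the y axis of housing, either way round below 0.16 rad and horizontal distance between fastener and keyhole below 0.005 m and angle between fastener's own z axis and vertical below 0.15 rad and z of fastener in the frame of housing below 0.045 m and contact force between fastener and housing above 5 N and linear speed of fastener below 0.01 m/s and angular speed of fastener below 0.1 rad/s); the robot touches nothing.
It fails at once if the fastener is forced: more than 35 N between it and the housing (contact force between fastener and housing above 35 N).
It fails at once if the dropper_bottle is moved more than 20 mm (distance of dropper_bottle from where it was at the start of the episode above 0.02 m).
It fails at once if the screwdriver is moved more than 30 mm (distance of screwdriver from where it was at the start of the episode above 0.03 m).
It fails at once if the marker_red is moved more than 30 mm (distance of marker_red from where it was at the start of the episode above 0.03 m).
It also fails if it takes over 54 s, if anything falls off the work surface, if the arm or the gripper's body presses on something with over 40 N, if the wrist force passes 120 N, or if a joint passes its speed limit or range.

ROBOT

A 6-joint arm with a two-finger parallel gripper is mounted at the origin on a cart in front of the work surface, level with it; the furniture and walls round the work are solid. World frame = base frame: x ahead of the robot, y to its left, z up, the work surface at z = 0. Lengths are in m, angles in degrees, forces in N, time in s.
With the tool pointing down it reaches from about 0.275 to 0.75 m from the base axis. Payload 10.2 kg.
Tool frame: the origin (TCP) lies between the finger pads; the fingertips stand 8 mm ahead of it and the grasp point (between the pads) lies 11 mm behind it; z points along the fingers, x is the direction in which the jaws open and shut, and the axes are right-handed (so a half turn about z gives the same grasp; the last joint's range is limited). The gripper opens to 85 mm and grips with 20 to 120 N. Pads are 22 mm wide; open, the fingers measure 114 mm over their backs; the gripper's body (76 mm by 85 mm) begins 54 mm behind the grasp point. The pads swing forward as they close: fully open they stand 13 mm farther back than shut.
Start: joints at [-87.628, 17.928, 85.812, -0, 76.261, -12.8], TCP at [0.137, -0.507, 0.239] pointing down, gripper open.
Joint ranges: [-168.41, 168.41], [-55.51, 124.54], [10.69, 146.95], [-70.63, 250.63], [1, 178], [-165.06, 165.06]. Speed limits (degrees/s): [136.94, 136.94, 172.46, 180, 180, 180].

INTERFACE

Orientations are given as [roll, pitch, yaw] about the fixed x, y, z axes, in that order (R = Rz(yaw) Ry(pitch) Rx(roll)).
In Python, from cell import ctrl gives the robot as it stands.
- The arm moves only by the shell command python3 -m creep 'ROWS'. ROWS is JSON, one flat list of numbers, 7 for each row, row after row: the closure, from 0 (fully open) to 1 (shut), then the shift along the tool's x, y, z in mm, then the turn, a rotation vector about the tool's x, y, z in rad. In form: [jaw, dx, dy, dz, wx, wy, wz, jaw, dx, dy, dz, wx, wy, wz, ...]. A call has 1 to 5 rows; each row shifts and turns the commanded pose from where the row before left it, along the tool's axes as they then stand; what a row does not reach is not made up. A row lasts 1/8 s, in which the tool goes at most 62.5 mm and 10.7 degrees, less where a joint would pass 70% of its speed; a pose out of reach is approached as far as the arm can. A call is refused whole if a number of a shift passes 62.5 or a number of a turn 0.188, either way. A call with a gripper value outside its range is refused whole. The fingers move at their own pace and stop on an object; the grip force is fixed at half the most. Time passes only in rows, so rows that do not move let the fingers close. It gives the time, the measured TCP pose, the force and the opening at its end, in the units of the state.
- ctrl.get_state(): the state, without advancing time (a new reading comes with each control period).
- ctrl.camera(name): name is "scene" or "top" or "wrist"; returns (picture, depth): 400x640x3 uint8, red, green, blue; 400x640 float32, m along the optical axis (not along the pixel's ray), 0 where there is no reading.
- ctrl.get_calibration(name): a dict with "fx", "fy", "cx", "cy" (pixels), "T" (4x4, takes a point from camera to world coordinates). Camera axes: x right, y down, z forward; pixel columns grow to the right and rows downward; lengths in m; the calibration is good to about 2 mm. A picture is of the moment at which its call begins: read the wrist's pose just before it. get_calibration takes no time and is no camera call; for the wrist camera it gives the pose at the moment of the call.
- ctrl.job_done(): hands the job in, once; it reports no verdict.
The state is a dict: "t": time; "qpos": joint angles; "qvel": joint speeds; "effort": joint torques, N m; "eef_pos": TCP position; "tool_rot": TCP orientation; "contact_force": force on the tool from outside, world axes, zero at the start; "moment": the same for the moment, N m; "opening": opening from 0.0 (shut) to 1.0 (fully open).
Only numpy, scipy, OpenCV 4.12 (cv2) and the standard library are available. Lean on these libraries where they do the work, as an engineer would, in place of code of your own. Each camera call takes 0.05 s, during which the arm holds its last target.

## Working session

There is one attempt and no reset: what is moved stays moved. The work goes in short steps, Python scripts to look and compute and a shell command to move; the robot and the scene stay as the last step left them, time stands still between calls to the robot, and variables do not carry over. Pictures are saved under pics/ and viewed, and the job is handed in when it is done.

```bash
ls; mkdir -p pics; cat > h.py <<'E'
import numpy as np, cv2
from cell import ctrl
def cap(n,tag):
    T=ctrl.get_calibration(n); p,d=ctrl.camera(n)
    cv2.imwrite(f'pics/{tag}.png',p[:,:,::-1]); np.savez(f'pics/{tag}.npz',p=p,d=d,T=T['T'],K=[T['fx'],T['fy'],T['cx'],T['cy']])
def w(tag,u,v,z=None):
    f=np.load(f'pics/{tag}.npz'); K=f['K'];T=f['T']
    r=np.array([(u-K[2])/K[0],(v-K[3])/K[1],1.])
    if z is None: s=f['d'][int(round(v)),int(round(u))]
    else: s=(z-T[2,3])/(T[:3,:3]@r)[2]
    return T[:3,:3]@(r*s)+T[:3,3]
def crop(tag,x0,y0,x1,y1,k,out):
    i=cv2.imread(f'pics/{tag}.png')[y0:y1,x0:x1]; cv2.imwrite(f'pics/{out}.png',cv2.resize(i,None,fx=k,fy=k,interpolation=cv2.INTER_CUBIC))
E
python3 - <<'E'
from h import *
cap('top','top0'); cap('scene','sc0')
print(ctrl.get_state()); print(ctrl.get_calibration('top'))
E
```

```text
pics
{'t': 0.1, 'qpos': array([-8.76286124e+01,  1.79562011e+01,  8.58491743e+01,  6.52020119e-04,
        7.62611403e+01, -1.28007621e+01]), 'qvel': array([ 0.02740984, -0.09415399, -0.19395032,  0.09671572,  0.06292519,
        0.02680106]), 'effort': array([ 2.24795745e-03, -4.12905622e+01, -2.60144860e+01, -2.55712548e-04,
        3.07631213e-03,  1.37193723e-05]), 'eef_pos': array([ 0.13737692, -0.50648149,  0.2387958 ]), 'tool_rot': array([-1.79984645e+02,  6.47223575e-02, -7.48279969e+01]), 'contact_force': array([ 0.01645523,  0.04526343, -0.45704085]), 'moment': array([ 0.02242734, -0.05166606,  0.08060534]), 'opening': 0.999695422426029}
{'fx': 367.60498124944485, 'fy': 367.60498124944485, 'cx': 332.38622736940397, 'cy': 194.67781256133077, 'T': array([[ 0.00964666, -0.99882647,  0.04746183,  0.46218721],
       [-0.99970918, -0.01068252, -0.02162025, -0.04581105],
       [ 0.02210189, -0.04723947, -0.99863904,  1.02932512],
       [ 0.        ,  0.        ,  0.        ,  1.        ]])}
```

View pics/top0.png

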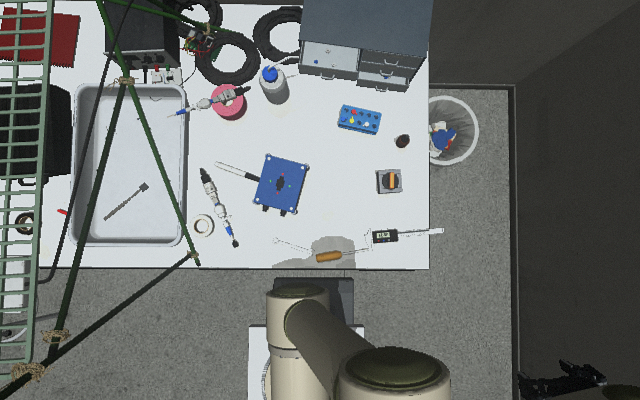

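View pics/sc0.png

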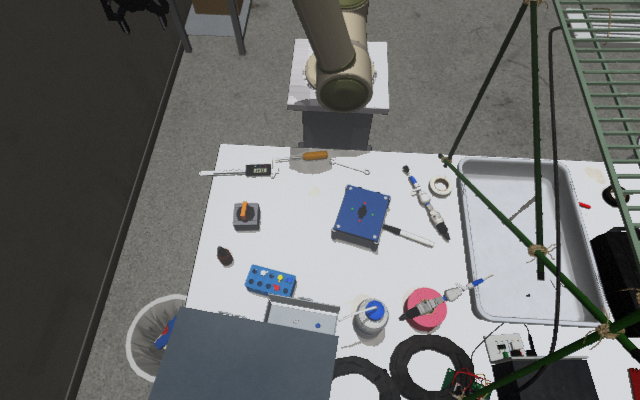

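```bash
python3 - <<'E'
from h import *
a=cv2.imread('pics/top0.png')
A=cv2.resize(a[145:220,245:320],None,fx=6,fy=6,interpolation=cv2.INTER_CUBIC)
B=cv2.resize(a[160:205,365:415],None,fx=7,fy=9.99999,interpolation=cv2.INTER_CUBIC)
B=cv2.resize(a[155:212,362:419],(450,450),interpolation=cv2.INTER_CUBIC)[:, :340]
cv2.imwrite('pics/c0.png',np.hstack([A,B]))
for u,v,z in [(281,183,.06),(389,181,.067),(389,181,None),(281,165,None),(402,141,.05)]: print(w('top0',u,v,z))
E
```

```text
[0.53762555 0.06899387 0.06      ]
[ 0.54559875 -0.21550287  0.067     ]
[ 0.54603324 -0.2163868   0.06198721]
[0.58554712 0.06999314 0.05811241]
[ 0.65569852 -0.25344251  0.05      ]
```

View pics/c0.png

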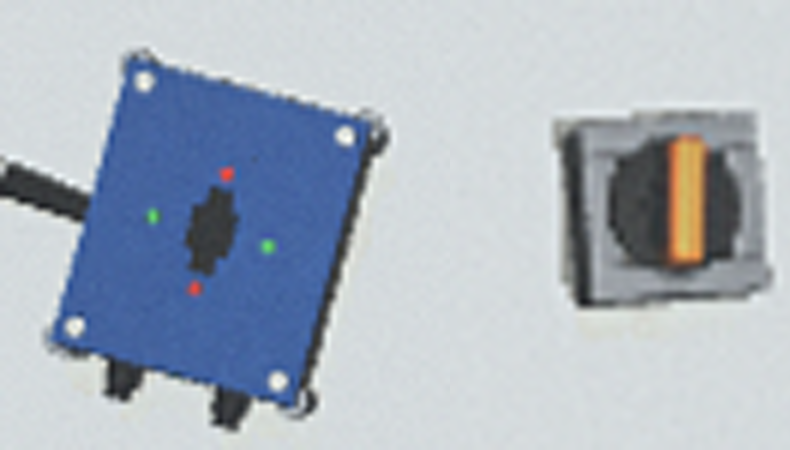

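```bash
cat >> h.py <<'E'
from scipy.spatial.transform import Rotation as Ro
def pose():
    s=ctrl.get_state(); return s['eef_pos'],Ro.from_euler('xyz',s['tool_rot'],degrees=True)
def delta(p,yaw):
    "shift (mm, present tool axes) and turn (rotvec) to reach p, pointing down at yaw deg"
    q,R=pose(); Rt=Ro.from_euler('xyz',[180,0,yaw],degrees=True)
    print('shift',R.inv().apply(np.array(p)-q).round(4)*1e3,'turn',(R.inv()*Rt).as_rotvec().round(4))
E
python3 - <<'E'
from h import *
c=lambda x,y:(245+x/6,145+y/6)
P=[w('top0',*c(*a),.06) for a in [(227,173),(194,288),(153,216),(267,246)]]
print(np.array(P)); print(np.mean(P,0)); d=P[0]-P[1];print(np.linalg.norm(d),np.degrees(np.arctan2(d[1],d[0]))); d=P[2]-P[3];print(np.linalg.norm(d),np.degrees(np.arctan2(d[1],d[0]))-90)
e=lambda x,y:(362+(x-450)/7.895,155+y/7.895)
Q=[w('top0',*e(*a),.068) for a in [(687,138),(685,262)]]
d=Q[0]-Q[1];print(np.mean(Q,0),np.linalg.norm(d),np.degrees(np.arctan2(d[1],d[0])))
print(ctrl.get_calibration('wrist')['T'], ctrl.get_state()['eef_pos'])
E
```

```text
[[0.56193805 0.06456242 0.06      ]
 [0.51112693 0.0781891  0.06      ]
 [0.54259478 0.09666961 0.06      ]
 [0.52995071 0.04651923 0.06      ]]
[0.53640261 0.07148509 0.06      ]
0.052606622872567406 -15.012497203953357
0.05171975418749763 -14.150678960427015
[ 0.54738402 -0.22296558  0.068     ] 0.04149016346573611 -0.811685758563154
[[ 0.26224626 -0.91579241 -0.30422221  0.21427913]
 [-0.96499902 -0.24950911 -0.0807595  -0.4855642 ]
 [-0.00194728  0.31475301 -0.94917161  0.37419745]
 [ 0.          0.          0.          1.        ]] [ 0.13737692 -0.50648149  0.2387958 ]
```

```bash
python3 - <<'E'
from h import *
delta([.547,-.223,.22],-74.8); delta([.547,-.223,.22],89)
E
```

```text
shift [-166.4 -469.5   19.1] turn [-0.0003  0.0011 -0.0005]
shift [-166.4 -469.5   19.1] turn [-1.7000e-03 -2.0000e-04 -2.8593e+00]
```

```bash
python3 -m creep '[0,-15,-42,0,0,0,0, 0,-17,-47,2,0,0,0, 0,-17,-47,2,0,0,0, 0,-17,-47,2,0,0,0, 0,-17,-47,2,0,0,0]'; python3 -m creep '[0,-17,-47,2,0,0,0, 0,-17,-47,2,0,0,0, 0,-17,-47,2,0,0,0, 0,-17,-47,2,0,0,0, 0,-15,-47,2,0,0,0]'; python3 -m creep '[0,0,0,0,0,0,-0.18, 0,0,0,0,0,0,-0.18,0,0,0,0,0,0,-0.18,0,0,0,0,0,0,-0.18,0,0,0,0,0,0,-0.18]';python3 -m creep '[0,0,0,0,0,0,-0.18, 0,0,0,0,0,0,-0.18,0,0,0,0,0,0,-0.18,0,0,0,0,0,0,-0.18,0,0,0,0,0,0,-0.18]';python3 -m creep '[0,0,0,0,0,0,-0.18, 0,0,0,0,0,0,-0.18,0,0,0,0,0,0,-0.18,0,0,0,0,0,0,-0.18,0,0,0,0,0,0,-0.18]'
python3 - <<'E'
from h import *
cap('wrist','w1'); delta([.547,-.223,.22],89); print(ctrl.get_state()['qpos'])
E
```

```text
t: 0.72
eef_pos: [0.3388, -0.3652, 0.231]
tool_rot: [180.0, 0.0, -74.8]
contact_force: [-0.1, -1.8, -0.3]
opening: 1.003
t: 1.35
eef_pos: [0.5439, -0.2235, 0.2209]
tool_rot: [180.0, 0.0, -74.8]
contact_force: [0.3, -0.5, -0.0]
opening: 0.998
t: 1.98
eef_pos: [0.5426, -0.2247, 0.2209]
tool_rot: [-180.0, 0.1, -22.9]
contact_force: [0.2, 0.0, 0.2]
opening: 1.002
t: 2.6
eef_pos: [0.5426, -0.2247, 0.2209]
tool_rot: [-180.0, 0.0, 28.6]
contact_force: [-0.1, 0.3, 0.1]
opening: 0.998
t: 3.22
eef_pos: [0.5426, -0.2247, 0.2208]
tool_rot: [-180.0, -0.0, 80.2]
contact_force: [-0.2, 0.2, -0.4]
opening: 1.002
shift [2.4 4.1 0.9] turn [-0.0008 -0.0004 -0.1463]
[-3.39173886e+01  2.66260475e+01  7.60803902e+01 -1.12389370e-03
  7.73444050e+01 -1.14536724e+02]
```

View pics/w1.png

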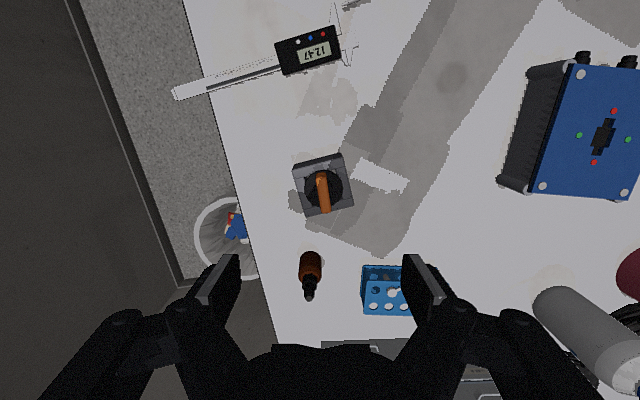

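```bash
python3 - <<'E'
from h import *
a=cv2.imread('pics/w1.png')
A=cv2.resize(a[145:225,285:365],(480,480),interpolation=cv2.INTER_CUBIC)
B=cv2.resize(a[95:175,560:640],(480,480)[:2],interpolation=cv2.INTER_CUBIC)[:,:320]
cv2.imwrite('pics/c1.png',np.hstack([A,B]))
E
```

```text
(no output)
```

View pics/c1.png

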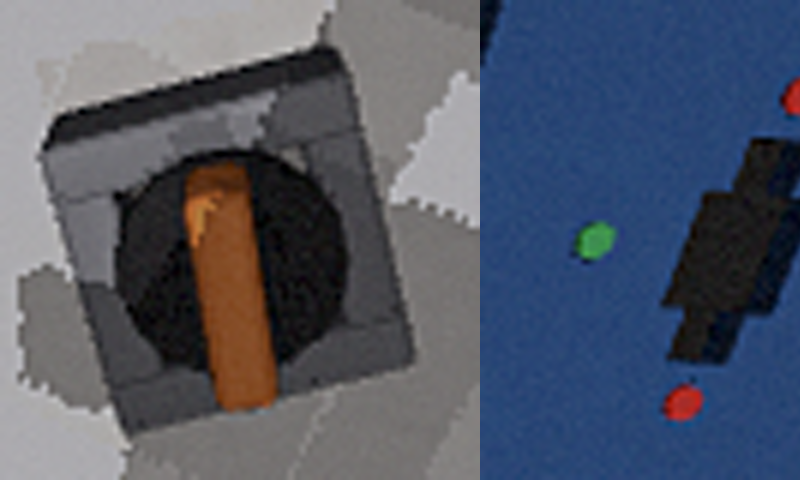

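```bash
python3 - <<'E'
from h import *
Q=[w('w1',285+x/6,145+y/6,.068) for x,y in [(218,193),(247,408)]]
d=Q[1]-Q[0];print(np.mean(Q,0),np.linalg.norm(d),np.degrees(np.arctan2(d[1],d[0])))
P=[w('w1',560+(x-480)/6,95+y/6,.06) for x,y in [(797,97),(684,403),(596,240)]]
d=P[1]-P[0];print(np.mean(P[:2],0),np.linalg.norm(d),np.degrees(np.arctan2(d[1],d[0])));print(P[2],P[2]-np.mean(P[:2],0))
S=[w('w1',285+x/6,145+y/6,.038) for x,y in [(45,150),(345,75),(412,357),(130,435)]]
print(np.array(S),np.mean(S,0))
E
```

```text
[ 0.55081041 -0.22237146  0.068     ] 0.040836684392595704 -2.2014071941994633
[0.54024951 0.07398666 0.06      ] 0.052021660407229824 -13.171988251980105
[0.5335422  0.04927593 0.06      ] [-6.70730643e-03 -2.47107275e-02 -8.32667268e-17]
[[ 0.52351033 -0.25411891  0.038     ]
 [ 0.51897783 -0.19500364  0.038     ]
 [ 0.57743041 -0.18997694  0.038     ]
 [ 0.58435677 -0.2488748   0.038     ]] [ 0.55106883 -0.22199357  0.038     ]
```

```bash
python3 -m creep '[0,2,7,20,0,0,-0.14, 0,0,0,20,0,0,0, 0,0,0,20,0,0,0, 0,0,0,0,0,0,0]'
python3 - <<'E'
from h import *
cap('wrist','w2'); delta([.547,-.223,.055],88.5); crop('w2',220,100,420,250,4,'c2')
E
```

```text
t: 3.78
eef_pos: [0.5493, -0.2237, 0.1599]
tool_rot: [-179.8, -0.1, 87.8]
contact_force: [-0.1, -1.0, 0.8]
opening: 0.997
shift [  0.8  -2.8 106.2] turn [-0.0008 -0.0005 -0.0123]
```

View pics/c2.png

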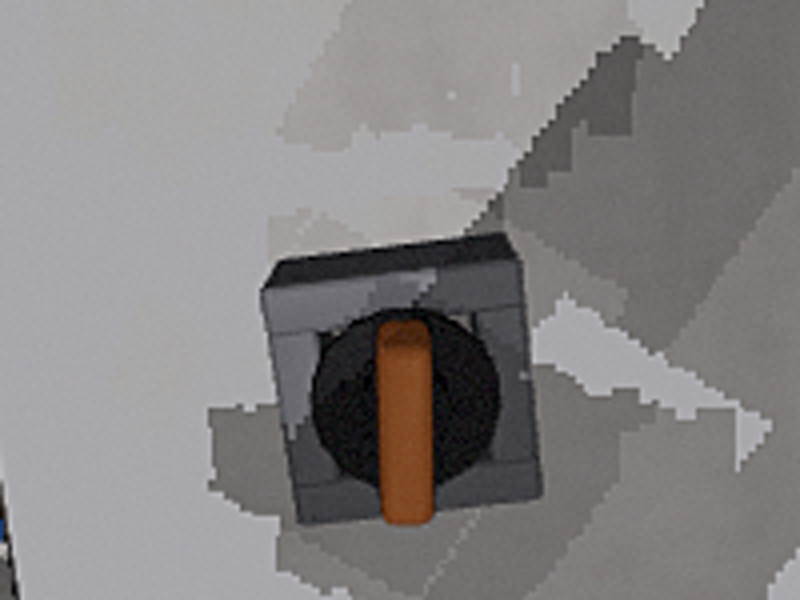

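```bash
python3 - <<'E'
from h import *
Q=[w('w2',220+x/4,100+y/4,.068) for x,y in [(405,346),(407,522)]]
d=Q[1]-Q[0];m=np.mean(Q,0);print(m,np.linalg.norm(d),np.degrees(np.arctan2(d[1],d[0])))
delta([m[0],m[1],.055],88)
print(w('w2',340,100),w('w2',220+406/4,100+430/4),w('w2',220+500/4,100+480/4), w('w2',250,180))
E
```

```text
[ 0.55023086 -0.22248331  0.068     ] 0.04043511614587304 -1.516194979253825
shift [  1.5   0.4 106.2] turn [-0.0009 -0.0005 -0.0036]
[ 4.60329729e-01 -2.00284969e-01 -1.94724161e-04] [ 0.54852332 -0.22243017  0.06874093] [ 0.5734676  -0.19985684  0.03820764] [ 0.53783441 -0.29869738  0.00211274]
```

```bash
python3 -m creep '[0,1.5,0,20,0,0,-0.01, 0,0,0,25,0,0,0, 0,0,0,25,0,0,0, 0,0,0,20,0,0,0, 0,0,0,10,0,0,0]'; python3 -m creep '[0,0,0,6,0,0,0, 0,0,0,0,0,0,0, 0.5,0,0,0,0,0,0, 1,0,0,0,0,0,0, 1,0,0,0,0,0,0]';python3 -m creep '[1,0,0,0,0,0,0, 1,0,0,0,0,0,0,1,0,0,0,0,0,0]'
python3 - <<'E'
from h import *
cap('wrist','w3')
E
```

```text
t: 4.45
eef_pos: [0.5502, -0.2227, 0.0613]
tool_rot: [180.0, 0.0, 88.4]
contact_force: [0.2, -0.2, 1.2]
opening: 0.998
t: 5.08
eef_pos: [0.5501, -0.2226, 0.0556]
tool_rot: [180.0, 0.0, 88.5]
contact_force: [-0.0, 0.7, -0.5]
opening: 0.378
t: 5.45
eef_pos: [0.5502, -0.2226, 0.0556]
tool_rot: [180.0, 0.0, 88.5]
contact_force: [0.4, -0.2, 2.9]
opening: 0.126
```

View pics/w3.png

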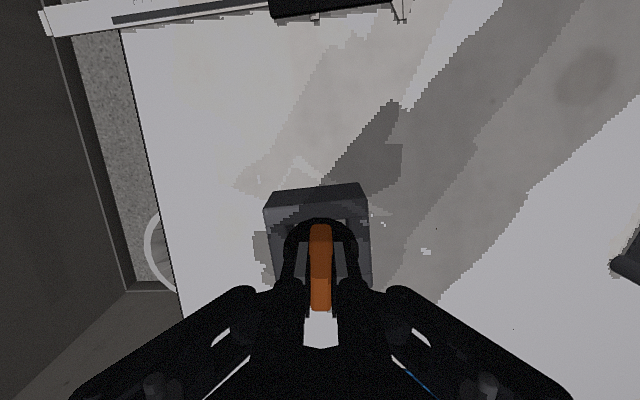

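```bash
python3 -m creep '[1,0,0,0,0,0,0, 1,0,0,-5,0,0,0, 1,0,0,-15,0,0,0, 1,0,0,-25,0,0,0, 1,0,0,-25,0,0,0]';python3 -m creep '[1,0,0,-25,0,0,0, 1,0,0,-15,0,0,0, 1,0,0,0,0,0,0]'
python3 - <<'E'
from h import *
cap('wrist','w4');crop('w4',220,160,420,310,4,'c4')
E
```

```text
t: 6.12
eef_pos: [0.55, -0.2226, 0.1268]
tool_rot: [180.0, 0.0, 88.5]
contact_force: [-0.1, -0.7, -0.3]
opening: 0.125
t: 6.5
eef_pos: [0.5503, -0.2227, 0.1663]
tool_rot: [179.9, 0.1, 88.5]
contact_force: [0.0, 0.2, -0.9]
opening: 0.128
```

View pics/w4.png

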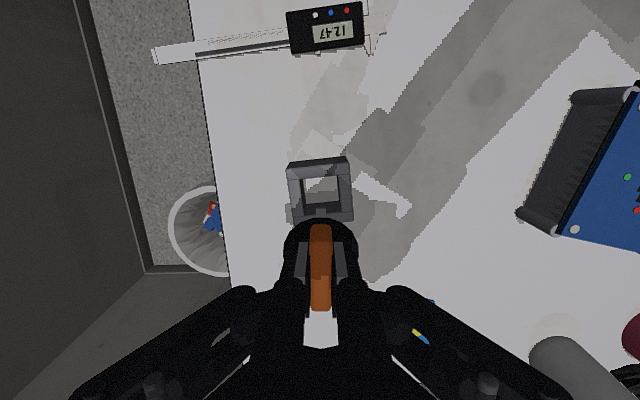

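View pics/c4.png

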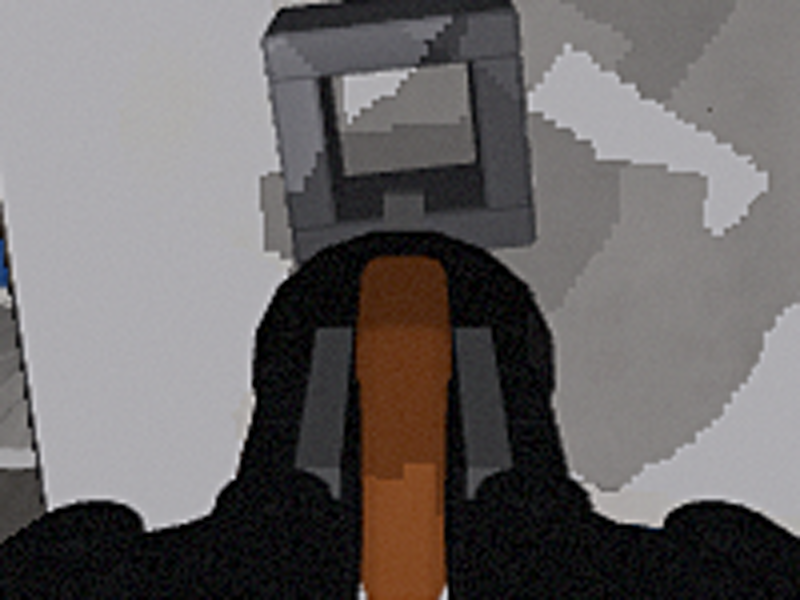

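```bash
python3 - <<'E'
from h import *
delta([.597,.06,.166],76)
E
```

```text
shift [283.7  39.5  -0.8] turn [-1.000e-04 -0.000e+00  2.175e-01]
```

```bash
python3 -m creep '[1,25,4,0,0,0,0, 1,40,6,0,0,0,0, 1,50,6,0,0,0,0, 1,50,7,0,0,0,0, 1,50,7,0,0,0,0]';python3 -m creep '[1,40,5,0,0,0,0, 1,28,4,0,0,0,0, 1,0,0,0,0,0,0.11, 1,0,0,0,0,0,0.107, 1,0,0,0,0,0,0]'
python3 - <<'E'
from h import *
cap('wrist','w5');crop('w5',240,100,440,250,4,'c5')
E
```

```text
t: 7.18
eef_pos: [0.5854, -0.0068, 0.1641]
tool_rot: [-179.9, -0.0, 88.5]
contact_force: [0.3, -0.9, -0.9]
opening: 0.129
t: 7.8
eef_pos: [0.5962, 0.0594, 0.1642]
tool_rot: [-179.9, 0.0, 76.1]
contact_force: [0.1, 0.1, -0.5]
opening: 0.123
```

View pics/w5.png

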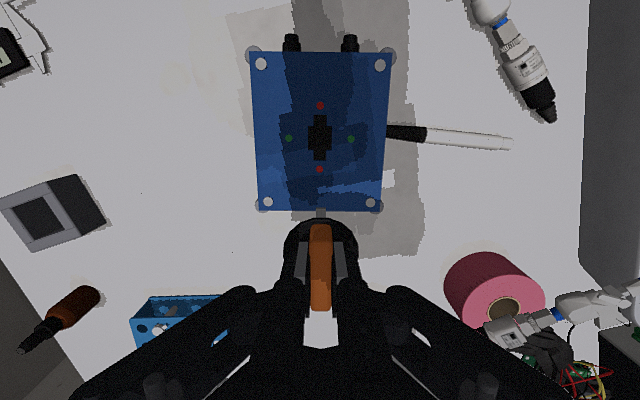

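View pics/c5.png

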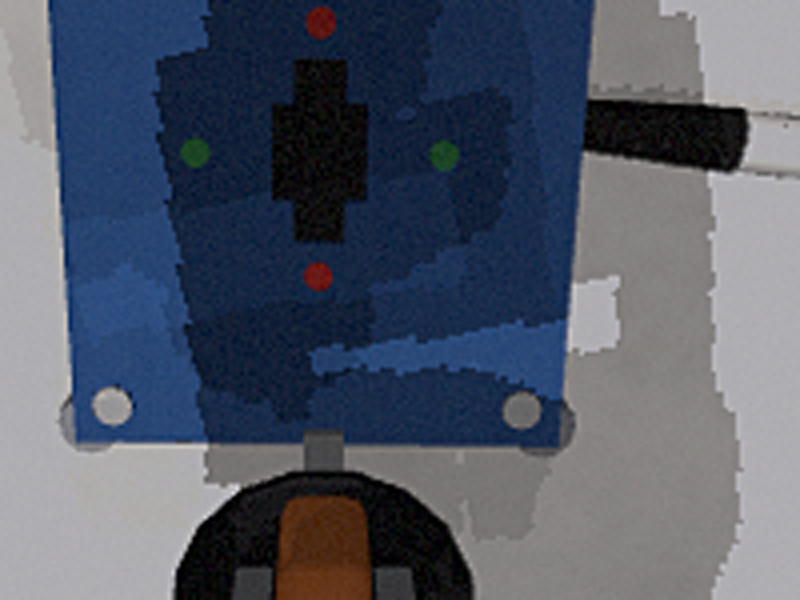

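```bash
cat > m5.py <<'E'
from h import *
def go(tag,x0,y0,k,dots,lug,wing,tcp,R):
    c=lambda p:(x0+p[0]/k,y0+p[1]/k)
    f=lambda a:(R.inv().apply(a-tcp)*1e3).round(2)
    P=[w(tag,*c(p),.06) for p in dots]
    d=P[1]-P[0]; g=P[2]-P[3]
    print('red yaw',np.degrees(np.arctan2(d[1],d[0])),np.linalg.norm(d),'green',np.degrees(np.arctan2(g[1],g[0])),np.linalg.norm(g))
    m=np.mean(P,0);print('keyhole w',m,'tool',f(m), 'depth plate',w(tag,*c((320,320)))[2])
    L=w(tag,*c(lug),tcp[2]-.0516); print('lug tool',f(L))
    W=[w(tag,*p,tcp[2]+.0124) for p in wing]; print('wing',[f(x) for x in W])
E
python3 - <<'E'
from m5 import *
q,R=pose()
go('w5',240,100,4,[(321,22),(319,277),(444,156),(195,153)],(324,431),[(321,241.7),(320.5,310)],q,R)
E
python3 -c "
from h import *
crop('w5',280,190,360,320,5,'c5b')"
```

```text
red yaw -14.36128898881519 0.052547601074520736 green 75.44173631191636 0.05236184540528146
keyhole w [0.54006445 0.0726294  0.06      ] tool [ -0.44 -57.6  104.46] depth plate 0.06089657947547347
lug tool [  0.31 -14.8   51.62]
wing [array([  0.14, -20.32, -12.37]), array([ -0.12,  19.83, -12.43])]
```

View pics/c5b.png

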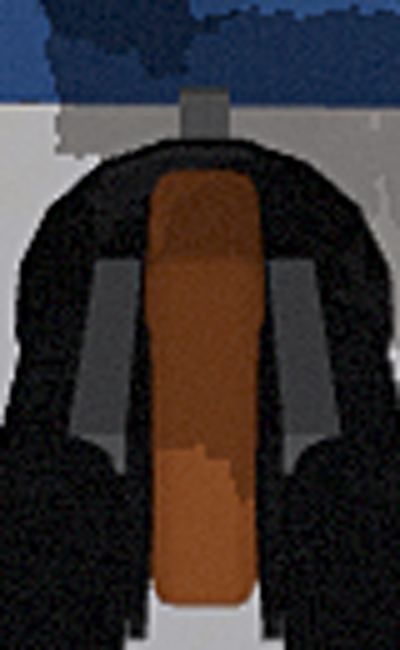

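```bash
python3 -m creep '[1,-0.6,0,10,0,0,0.008, 1,0,0,20,0,0,0, 1,0,0,10,0,0,0, 1,0,0,0,0,0,0,1,0,0,0,0,0,0]'
python3 - <<'E'
from h import *
cap('wrist','w6');crop('w6',240,80,440,230,4,'c6')
E
```

```text
t: 8.48
eef_pos: [0.5968, 0.0587, 0.1259]
tool_rot: [179.9, -0.0, 75.6]
contact_force: [0.4, -0.0, -1.0]
opening: 0.13
```

View pics/c6.png

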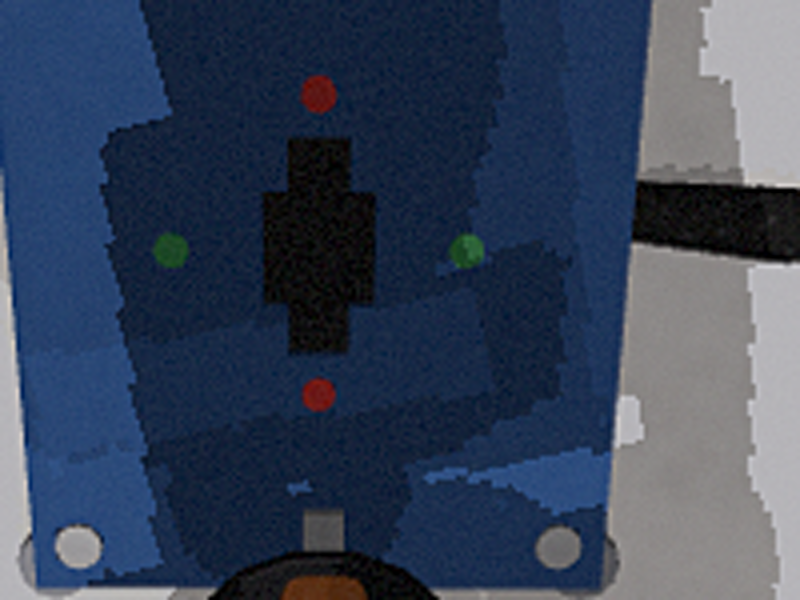

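```bash
python3 - <<'E'
from m5 import *
q,R=pose()
go('w6',240,80,4,[(319,94),(319,395),(466,251),(171,251)],(323.5,510),[(321,241.7),(320.5,310)],q,R)
E
```

```text
red yaw -14.426050343995561 0.05254441890164901 green 75.60891539509552 0.05231214902837044
keyhole w [0.53999485 0.07250557 0.06      ] tool [ -0.76 -58.51  65.88] depth plate 0.055662867304923175
lug tool [  0.1  -14.84  51.58]
wing [array([  0.  , -20.18, -12.42]), array([ -0.21,  20.09, -12.38])]
```

```bash
python3 - <<'E'
from m5 import *
q,R=pose()
f=lambda a:(R.inv().apply(a-q)*1e3).round(2)
for y in (553,):
  for h in (37,41): print('disc',h,f(w('w6',240+323/4,80+y/4,q[2]-.0546+h/1000)))
for h in (3,8): print('lug',h,f(w('w6',240+323/4,80+510/4,q[2]-.0546+h/1000)))
i=np.load('pics/w6.npz')
print(i['d'][200:226,320].round(4)); print(i['p'][200:226,320].tolist())
cap('scene','s6')
crop('w6',300,195,340,225,16,'c6b')
T=i['T'];K=i['K']
def proj(tag,P):
    g=np.load(f'pics/{tag}.npz');T=g['T'];K=g['K'];c=T[:3,:3].T@(np.array(P)-T[:3,3]);return K[0]*c[0]/c[2]+K[2],K[1]*c[1]/c[2]+K[3]
print(proj('s6',q))
E
```

```text
disc 37 [ -0.06 -20.35  17.58]
disc 41 [ -0.07 -21.96  13.58]
lug 3 [ 1.000e-02 -1.484e+01  5.158e+01]
lug 8 [ -0.   -16.64  46.58]
[0.2101 0.2113 0.2132 0.2118 0.213  0.2115 0.2125 0.2137 0.1942 0.1923
 0.1935 0.193  0.1936 0.193  0.1939 0.1931 0.1949 0.1948 0.1606 0.1595
 0.1614 0.1599 0.161  0.1605 0.1568 0.156 ]
[[21, 33, 58], [10, 27, 54], [24, 37, 58], [22, 35, 58], [19, 31, 54], [9, 24, 54], [18, 29, 56], [36, 43, 54], [60, 56, 55], [81, 81, 81], [79, 77, 80], [74, 71, 73], [75, 73, 74], [75, 73, 73], [73, 73, 73], [78, 76, 77], [76, 73, 75], [58, 58, 61], [0, 0, 0], [21, 21, 22], [36, 36, 40], [26, 25, 22], [14, 17, 22], [34, 26, 29], [82, 52, 28], [93, 49, 17]]
(np.float64(358.8126882125133), np.float64(220.00251865167687))
```

View pics/c6b.png

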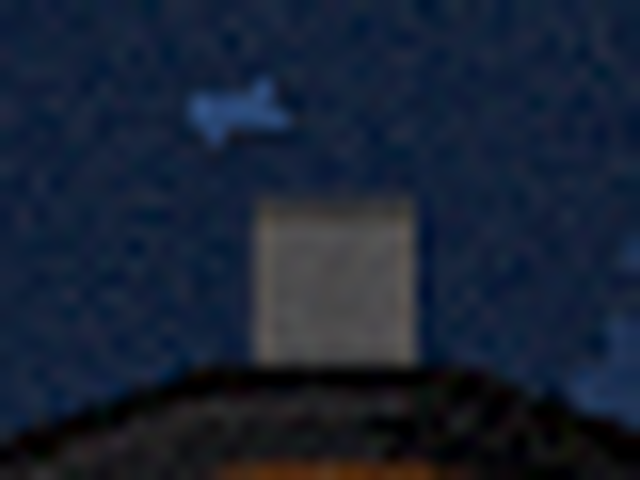

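View pics/s6.png

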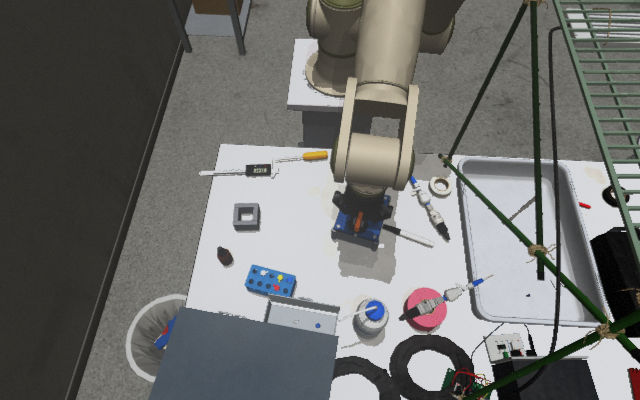

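```bash
python3 - <<'E'
from m5 import *
q,R=pose()
f=lambda a:(R.inv().apply(a-q)*1e3).round(2)
for v in range(208,218): print(v,np.mean([f(w('w6',u,v)) for u in range(317,325)],0).round(2))
print('disc',[np.mean([f(w('w6',u,v)) for u in range(317,325)],0).round(2) for v in (219,220,221,222)])
print('wingtop',[np.mean([f(w('w6',u,v)) for u in range(316,325)],0).round(2) for v in range(236,316,6)])
print('plate',np.mean([f(w('w6',u,v)) for u in range(270,370,4) for v in (175,176,177,178,179,180)],0).round(2))
print(R.as_matrix().T@ctrl.get_calibration('wrist')['T'][:3,:3],f(ctrl.get_calibration('wrist')['T'][:3,3]))
E
```

```text
208 [ -0.18 -16.15  46.86]
209 [ -0.18 -15.74  45.96]
210 [ -0.18 -14.95  46.1 ]
211 [ -0.18 -14.26  45.97]
212 [ -0.18 -13.48  46.1 ]
213 [ -0.17 -12.85  45.81]
214 [ -0.18 -12.11  45.79]
215 [ -0.18 -11.41  45.69]
216 [ -0.08 -19.6   23.02]
217 [-0.17 -9.87 45.81]
disc [array([ -0.22, -21.76,  12.88]), array([ -0.22, -20.99,  13.25]), array([ -0.22, -20.62,  12.65]), array([ -0.21, -19.83,  13.06])]
wingtop [array([ -0.49, -20.14,  -6.02]), array([ -0.49, -19.52, -11.49]), array([ -0.48, -16.99, -12.92]), array([ -0.49, -13.67, -12.87]), array([ -0.49, -10.28, -12.8 ]), array([ -0.48,  -7.04, -13.07]), array([ -0.49,  -3.31, -12.63]), array([ -0.48,  -0.12, -13.11]), array([ -0.48,   3.43, -13.11]), array([ -0.48,   7.05, -13.1 ]), array([ -0.48,  10.75, -13.06]), array([ -0.48,  14.52, -13.02]), array([ -0.48,  18.29, -13.05]), array([ -0.54, 140.28, 125.64])]
plate [ -2.04 -33.73  63.67]
[[ 9.99999629e-01  3.31689691e-04  7.95444228e-04]
 [-5.64985763e-04  9.49276884e-01  3.14440897e-01]
 [-6.50800014e-04 -3.14441230e-01  9.49276719e-01]] [  -0.4   -82.06 -135.4 ]
```

```bash
python3 -m creep '[1,-0.7,-12,0,0,0,0, 1,0,-20,0,0,0,0, 1,0,-18.7,0,0,0,0, 1,0,-8,0,0,0,0, 1,0,0,0,0,0,0]'
python3 - <<'E'
from h import *
cap('wrist','w7');crop('w7',240,140,440,290,4,'c7'); delta([0.53999,0.0725,.1259],75.5); print(ctrl.get_state()['contact_force'])
E
```

```text
t: 9.2
eef_pos: [0.5397, 0.0727, 0.1257]
tool_rot: [179.9, -0.0, 75.6]
contact_force: [0.1, 0.8, -1.0]
opening: 0.127
shift [-0.   0.  -0.3] turn [ 0.001  -0.0001  0.0012]
[ 0.13883483 -0.43620956 -0.40229368]
```

View pics/c7.png

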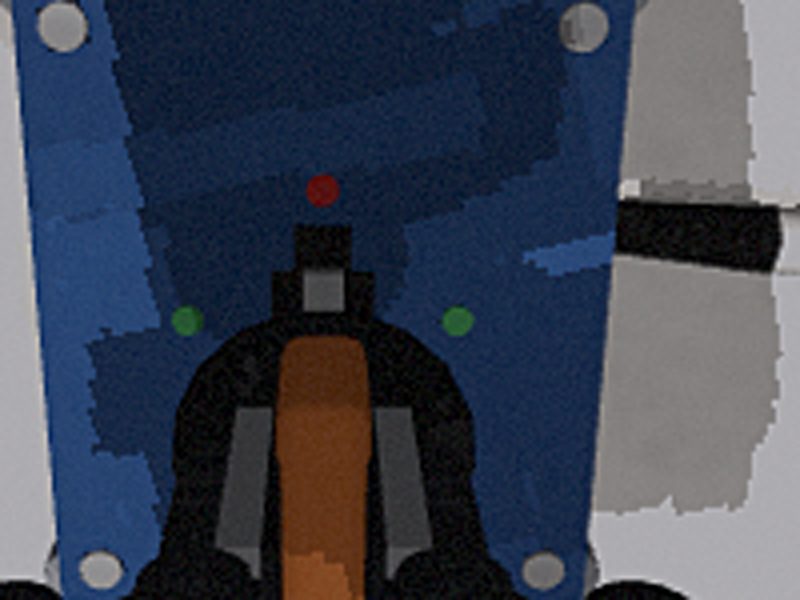

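```bash
python3 -m creep '[1,-0.1,0,5,0,0,0, 1,0,0,4,0,0,0, 1,0,0,1.5,0,0,0]'; python3 -m creep '[1,0,0,1,0,0,0]';python3 -m creep '[1,0,0,1,0,0,0]'; python3 -m creep '[1,0,0,1,0,0,0]'
```

```text
t: 9.62
eef_pos: [0.5394, 0.0725, 0.1142]
tool_rot: [-180.0, 0.0, 75.6]
contact_force: [-0.4, -0.4, -0.5]
opening: 0.122
t: 9.75
eef_pos: [0.5395, 0.0725, 0.1137]
tool_rot: [-180.0, -0.0, 75.6]
contact_force: [0.2, -0.7, 0.2]
opening: 0.122
t: 9.88
eef_pos: [0.5395, 0.0726, 0.1128]
tool_rot: [180.0, -0.0, 75.6]
contact_force: [-0.4, 0.1, -0.2]
opening: 0.129
t: 10.0
eef_pos: [0.5394, 0.0726, 0.1118]
tool_rot: [180.0, -0.0, 75.6]
contact_force: [-0.8, -1.2, -0.7]
opening: 0.126
```

```bash
for i in 1; do :; done; python3 -m creep '[1,0,0,1,0,0,0]';python3 -m creep '[1,0,0,1,0,0,0]'; python3 -m creep '[1,0,0,1,0,0,0]';python3 -m creep '[1,0,0,1,0,0,0]';python3 -m creep '[1,0,0,1,0,0,0]'
```

```text
t: 10.12
eef_pos: [0.5394, 0.0726, 0.1108]
tool_rot: [180.0, -0.0, 75.6]
contact_force: [0.1, 0.8, -0.0]
opening: 0.13
t: 10.25
eef_pos: [0.5394, 0.0726, 0.1098]
tool_rot: [180.0, -0.0, 75.6]
contact_force: [0.8, 0.3, -0.5]
opening: 0.127
t: 10.38
eef_pos: [0.5394, 0.0726, 0.1087]
tool_rot: [180.0, -0.0, 75.6]
contact_force: [0.0, -0.4, -0.9]
opening: 0.126
t: 10.5
eef_pos: [0.5394, 0.0726, 0.1077]
tool_rot: [180.0, 0.0, 75.6]
contact_force: [0.4, 0.5, -0.2]
opening: 0.128
t: 10.62
eef_pos: [0.5394, 0.0725, 0.1067]
tool_rot: [180.0, -0.0, 75.6]
contact_force: [-0.1, 0.3, -1.0]
opening: 0.128
```

```bash
python3 -m creep '[1,0,0,1,0,0,0,1,0,0,0.5,0,0,0]';python3 -m creep '[1,0,0,1,0,0,0,1,0,0,0.5,0,0,0]'; python3 -m creep '[1,0,0,1,0,0,0,1,0,0,0.5,0,0,0]';python3 -m creep '[1,0,0,1,0,0,0,1,0,0,0.5,0,0,0]'
```

```text
t: 10.88
eef_pos: [0.5394, 0.0726, 0.1052]
tool_rot: [-180.0, -0.0, 75.6]
contact_force: [-0.0, -0.2, -0.1]
opening: 0.122
t: 11.12
eef_pos: [0.5394, 0.0726, 0.1037]
tool_rot: [-180.0, 0.0, 75.6]
contact_force: [-0.2, -0.1, -1.2]
opening: 0.121
t: 11.38
eef_pos: [0.5394, 0.0726, 0.1022]
tool_rot: [-180.0, 0.0, 75.6]
contact_force: [-0.7, -1.0, -0.4]
opening: 0.124
t: 11.62
eef_pos: [0.5394, 0.0726, 0.1007]
tool_rot: [-180.0, 0.0, 75.6]
contact_force: [0.2, 0.1, -1.0]
opening: 0.126
```

```bash
python3 -m creep '[1,0,0,1,0,0,0]';python3 -m creep '[1,0,0,1,0,0,0]'; python3 -m creep '[1,0,0,1,0,0,0]'
```

```text
t: 11.75
eef_pos: [0.5394, 0.0725, 0.0998]
tool_rot: [180.0, 0.0, 75.6]
contact_force: [0.4, -0.2, 0.4]
opening: 0.128
t: 11.88
eef_pos: [0.5394, 0.0726, 0.0988]
tool_rot: [180.0, 0.0, 75.6]
contact_force: [0.7, 0.6, -0.4]
opening: 0.129
t: 12.0
eef_pos: [0.5395, 0.0726, 0.0978]
tool_rot: [180.0, -0.0, 75.6]
contact_force: [-1.8, -0.1, 3.1]
opening: 0.124
```

```bash
python3 -m creep '[1,0,0,0.5,0,0,0]';python3 -m creep '[1,0,0,0.5,0,0,0]';python3 -m creep '[1,0,0,0.5,0,0,0]'
```

```text
t: 12.12
eef_pos: [0.5395, 0.0726, 0.0975]
tool_rot: [180.0, -0.0, 75.6]
contact_force: [-0.4, 0.3, 2.3]
opening: 0.123
t: 12.25
eef_pos: [0.5395, 0.0726, 0.097]
tool_rot: [180.0, -0.0, 75.6]
contact_force: [-1.2, 0.3, 3.5]
opening: 0.128
t: 12.38
eef_pos: [0.5395, 0.0726, 0.0965]
tool_rot: [180.0, -0.0, 75.6]
contact_force: [-1.0, 0.9, 4.3]
opening: 0.125
```

```bash
python3 -m creep '[1,0,0,1,0,0,0,1,0,0,0.5,0,0,0]';python3 -m creep '[1,0,0,1,0,0,0,1,0,0,0.5,0,0,0]';python3 -m creep '[1,0,0,1,0,0,0,1,0,0,0,0,0,0]';python3 -m creep '[1,0,0,1,0,0,0,1,0,0,0,0,0,0]'
```

```text
t: 12.62
eef_pos: [0.5395, 0.0725, 0.095]
tool_rot: [180.0, -0.0, 75.6]
contact_force: [-0.8, 0.8, 5.5]
opening: 0.122
t: 12.88
eef_pos: [0.5395, 0.0726, 0.0937]
tool_rot: [180.0, -0.0, 75.6]
contact_force: [-3.0, 0.2, 7.3]
opening: 0.126
t: 13.12
eef_pos: [0.5396, 0.0725, 0.0928]
tool_rot: [180.0, -0.0, 75.6]
contact_force: [-3.0, -1.7, 8.5]
opening: 0.129
t: 13.38
eef_pos: [0.5396, 0.0726, 0.092]
tool_rot: [180.0, -0.0, 75.6]
contact_force: [-3.7, -0.6, 10.2]
opening: 0.128
```

```bash
python3 -m creep '[1,0,-0.4,0,0,0,0,1,0,0,0,0,0,0]';python3 -m creep '[1,0,0,1,0,0,0,1,0,0,0,0,0,0]';python3 -m creep '[1,0,0,1,0,0,0,1,0,0,0,0,0,0]'; python3 -c "
from h import *
print(ctrl.get_state()['moment'])"
```

```text
t: 13.62
eef_pos: [0.5395, 0.0726, 0.0921]
tool_rot: [179.9, -0.0, 75.6]
contact_force: [-2.0, -0.8, 10.6]
opening: 0.128
t: 13.88
eef_pos: [0.5395, 0.0726, 0.0912]
tool_rot: [179.9, -0.0, 75.6]
contact_force: [-1.8, -0.8, 10.2]
opening: 0.125
t: 14.12
eef_pos: [0.5395, 0.0726, 0.0903]
tool_rot: [179.9, -0.0, 75.6]
contact_force: [-2.3, -1.0, 11.6]
opening: 0.124
[-0.09900263  0.6837994  -0.01209293]
```

```bash
python3 -m creep '[1,0,-0.2,1,0,0,0,1,0,0,0,0,0,0]';python3 -m creep '[1,0,0,0.6,0,0,0,1,0,0,0,0,0,0]'
```

```text
t: 14.38
eef_pos: [0.5395, 0.0726, 0.0895]
tool_rot: [179.9, -0.0, 75.6]
contact_force: [-3.8, -0.9, 13.6]
opening: 0.126
t: 14.62
eef_pos: [0.5395, 0.0726, 0.089]
tool_rot: [179.9, -0.0, 75.6]
contact_force: [-1.9, -0.2, 14.5]
opening: 0.123
```

```bash
python3 -m creep '[1,0,0,0.4,0,0,0.05,1,0,0,0,0,0,0.05]';python3 -c "
from h import *
print(ctrl.get_state()['moment'])"; python3 -m creep '[1,0,0,0,0,0,0.05,1,0,0,0,0,0,0.05]';python3 -c "
from h import *
print(ctrl.get_state()['moment'])"
```

```text
t: 14.88
eef_pos: [0.5399, 0.0727, 0.0888]
tool_rot: [179.8, -0.1, 69.8]
contact_force: [-1.6, 0.9, 14.0]
opening: 0.124
[0.07302031 0.32486591 0.06162029]
t: 15.12
eef_pos: [0.5402, 0.0727, 0.089]
tool_rot: [179.8, -0.1, 64.0]
contact_force: [-1.0, 0.4, 13.3]
opening: 0.125
[0.12356345 0.13082245 0.07938978]
```

```bash
python3 -m creep '[1,0,0,0.2,0,0,0.08,1,0,0,0,0,0,0.08,1,0,0,0,0,0,0.08]';python3 -c "
from h import *
print(ctrl.get_state()['moment'])"; python3 -m creep '[1,0,0,0,0,0,0.08,1,0,0,0,0,0,0.08,1,0,0,0,0,0,0.08]';python3 -c "
from h import *
print(ctrl.get_state()['moment'])"
```

```text
t: 15.5
eef_pos: [0.5405, 0.0727, 0.0889]
tool_rot: [179.8, -0.2, 50.2]
contact_force: [-0.1, 0.5, 13.8]
opening: 0.121
[ 0.11337716 -0.04759379  0.05296987]
t: 15.88
eef_pos: [0.5406, 0.0726, 0.0889]
tool_rot: [179.8, -0.2, 36.5]
contact_force: [0.8, 0.1, 13.9]
opening: 0.124
[ 0.09295716 -0.08330607  0.05891947]
```

```bash
python3 -m creep '[1,0,0,0,0,0,0.08,1,0,0,0,0,0,0.08,1,0,0,0,0,0,0.08]';python3 -c "
from h import *
print(ctrl.get_state()['moment'])"; python3 -m creep '[1,0,0,0,0,0,0.08,1,0,0,0,0,0,0.08,1,0,0,0,0,0,0.08]';python3 -c "
from h import *
print(ctrl.get_state()['moment'])";  python3 -m creep '[1,0,0,0,0,0,0.08,1,0,0,0,0,0,0.08,1,0,0,0,0,0,0.08]';python3 -c "
from h import *
print(ctrl.get_state()['moment'])"
```

```text
t: 16.25
eef_pos: [0.5409, 0.0728, 0.0891]
tool_rot: [179.9, -0.3, 22.7]
contact_force: [2.1, 1.1, 13.2]
opening: 0.122
[ 0.27221531 -0.3381837   0.0287561 ]
t: 16.62
eef_pos: [0.5411, 0.0728, 0.0892]
tool_rot: [179.9, -0.4, 9.0]
contact_force: [2.7, 1.6, 13.5]
opening: 0.119
[ 0.34871662 -0.58777924  0.09588809]
t: 17.0
eef_pos: [0.5413, 0.0729, 0.0892]
tool_rot: [-180.0, -0.4, -4.8]
contact_force: [2.4, 1.9, 13.6]
opening: 0.124
[ 0.43925532 -0.72852686  0.01905136]
```

```bash
python3 -m creep '[1,0,0,0,0,0,0.08,1,0,0,0,0,0,0.08,1,0,0,0,0,0,0]';python3 -c "
from h import *
print(ctrl.get_state()['moment']);delta([.5402,.0726,.0892],-14)"
```

```text
t: 17.38
eef_pos: [0.5413, 0.0729, 0.0893]
tool_rot: [-179.9, -0.4, -13.9]
contact_force: [3.1, 2.4, 14.3]
opening: 0.126
[ 0.44437405 -0.67848301  0.00494516]
shift [-1.   0.5  0. ] turn [-0.002  -0.0073  0.0023]
```

```bash
python3 -m creep '[1,0,0,-1,0,0,0,1,0,0,0,0,0,0]';python3 -m creep '[1,0,0,-1,0,0,0,1,0,0,0,0,0,0]';python3 -m creep '[1,0,0,-1,0,0,0,1,0,0,0,0,0,0]';python3 -m creep '[1,0,0,-1,0,0,0,1,0,0,0,0,0,0]'
```

```text
t: 17.62
eef_pos: [0.5413, 0.0729, 0.0901]
tool_rot: [-179.9, -0.4, -13.8]
contact_force: [3.0, 2.5, 12.3]
opening: 0.127
t: 17.88
eef_pos: [0.5412, 0.0729, 0.091]
tool_rot: [-179.9, -0.4, -13.8]
contact_force: [4.5, 2.0, 11.0]
opening: 0.123
t: 18.12
eef_pos: [0.5412, 0.0729, 0.0919]
tool_rot: [-179.9, -0.4, -13.8]
contact_force: [4.7, 1.1, 9.8]
opening: 0.126
t: 18.38
eef_pos: [0.5412, 0.0728, 0.0928]
tool_rot: [-179.9, -0.4, -13.8]
contact_force: [4.9, 1.6, 8.5]
opening: 0.124
```

```bash
python3 -m creep '[1,0,0,-0.4,0,0,0,1,0,0,0,0,0,0]';python3 -m creep '[1,0,0,-0.4,0,0,0,1,0,0,0,0,0,0]'
```

```text
t: 18.62
eef_pos: [0.5411, 0.0728, 0.093]
tool_rot: [-179.9, -0.4, -13.8]
contact_force: [4.7, 1.9, 7.9]
opening: 0.125
t: 18.88
eef_pos: [0.541, 0.0728, 0.0931]
tool_rot: [-179.9, -0.4, -13.8]
contact_force: [6.0, 1.6, 5.1]
opening: 0.122
```

```bash
python3 -m creep '[1,0,0,-0.4,0,0,0,1,0,0,0,0,0,0]'; python3 -m creep '[0.9,0,0,0,0,0,0,0.8,0,0,0,0,0,0,0.6,0,0,0,0,0,0,0.4,0,0,0,0,0,0,0.2,0,0,0,0,0,0]';python3 -m creep '[0,0,0,0,0,0,0,0,0,0,0,0,0,0,0,0,0,0,0,0,0]'
```

```text
t: 19.12
eef_pos: [0.541, 0.0728, 0.0931]
tool_rot: [-179.9, -0.4, -13.8]
contact_force: [7.0, 2.1, 1.9]
opening: 0.122
t: 19.75
eef_pos: [0.5386, 0.0727, 0.092]
tool_rot: [180.0, 0.0, -13.8]
contact_force: [-0.1, -0.8, -0.0]
opening: 0.789
t: 20.12
eef_pos: [0.5388, 0.0727, 0.0923]
tool_rot: [180.0, 0.0, -13.8]
contact_force: [0.1, -0.4, 0.1]
opening: 0.996
```

```bash
python3 -m creep '[0,0,0,-10,0,0,0,0,0,0,-25,0,0,0,0,0,0,-30,0,0,0,0,0,0,-30,0,0,0,0,0,0,-15,0,0,0]'; python3 -m creep '[0,0,0,0,0,0,0]'
python3 - <<'E'
from h import *
cap('wrist','w8');cap('top','top8')
crop('w8',220,100,420,250,4,'c8')
E
```

```text
t: 20.75
eef_pos: [0.5392, 0.0727, 0.2044]
tool_rot: [-180.0, -0.2, -13.8]
contact_force: [0.2, -0.9, 0.6]
opening: 1.001
t: 20.88
eef_pos: [0.5391, 0.0727, 0.2029]
tool_rot: [-180.0, -0.1, -13.8]
contact_force: [-0.2, 0.5, -0.5]
opening: 0.995
```

View pics/w8.png

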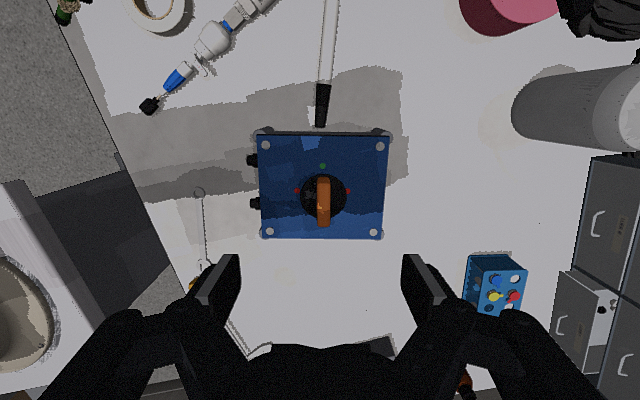

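View pics/c8.png

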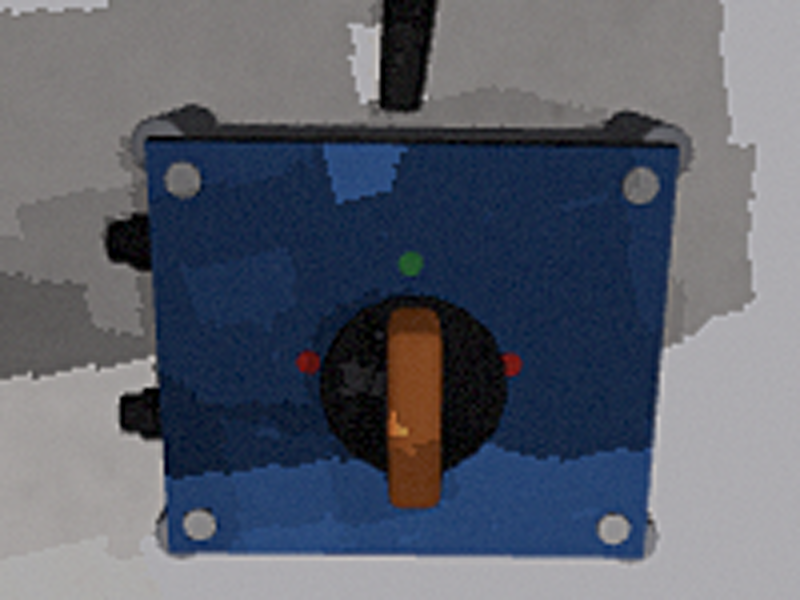

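```bash
python3 - <<'E'
from h import *
z=np.mean([w('w8',220+x/4,100+y/4)[2] for x in range(400,430,4) for y in range(360,490,8)]);print('top z',z)
Q=[w('w8',220+x/4,100+y/4,z) for x,y in [(414.5,332),(414,506)]]
d=Q[0]-Q[1];print(np.mean(Q,0),np.linalg.norm(d),np.degrees(np.arctan2(d[1],d[0])))
P=[w('w8',220+x/4,100+y/4,.06) for x,y in [(308,362),(512,364)]]
d=P[0]-P[1];print(np.mean(P,0),np.linalg.norm(d),np.degrees(np.arctan2(d[1],d[0])))
print(ctrl.get_state()['t'])
crop('top8',180,110,480,270,2.6,'c8t')
E
```

```text
top z 0.1080482464188692
[0.540668   0.07208671 0.10804825] 0.04017543661464533 76.2740048759605
[0.53996265 0.07138432 0.06      ] 0.052859123348968196 165.62252217814685
20.975
```

View pics/top8.png

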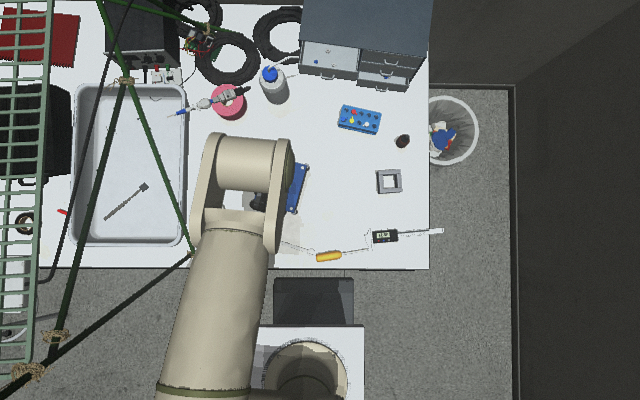

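```bash
python3 -c "
from h import *
print(ctrl.get_state()['qvel'].round(2)); print(ctrl.job_done())"
```

```text
[-0.1   0.53  0.34  0.02  0.07  0.  ]
the job is handed in; nothing more can be done
None
```

The fastener is in the housing's keyhole, turned clockwise to the green dots and released in what my readings say is its locked detent. I handed the job in at about 21 s; no verdict was reported.

**Insertion and turn**
- The foot met the spring about 16 mm below the plate. I pressed on to about 9 mm past that, at about 14.5 N.
- I then turned the wing about 89.5° clockwise, with almost no resistance.
- As I eased up, the push fell with the spring to about 8 N at about 5 mm below U, then dropped quickly with almost no further lift. That fits the lugs seating in the notches. I opened the jaws and backed off.
- The push read at the wrist never passed about 15 N.

**Last checks (wrist and top cameras)**
- **Angle:** the wing is about 0.7° off the housing's y axis.
- **Position:** the wing centre is about 1 mm from the keyhole centre.
- **Height:** the foot is about 39 mm over the table by the arm's reading and about 41 mm by camera depth, so the two disagree by 2 mm. Both are under the 45 mm limit.
- **Other objects:** by eye, the bottle and screwdriver sit where they started in the top view. I last saw the marker in the wrist view, apparently undisturbed, but I didn't measure it.

**What didn't agree**
- The top and wrist cameras differed by about 3.5 mm in x. I used relative measurements from the wrist camera to line up.
- A sideways force of up to about 7 N built up during the turn and easing, because the tool had drifted about 1.5 mm. It disappeared when I let go.
- The spring force after release was not measured directly; it is inferred from the height.

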